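# Clamp the first-aid kit on the eave shelf with the folding crank

### The arm

A 6-joint arm with a two-finger parallel gripper is mounted at the origin on the work surface. World frame = base frame: x ahead of the robot, y to its left, z up, the work surface at z = 0. Lengths are in m, angles in degrees, forces in N, time in s.
With the tool pointing down it reaches from about 0.375 to 0.9 m from the base axis. Payload 3.1 kg.
Tool frame: the origin (TCP) lies on the centre line of the jaws, within the pads' length; the fingertips stand 25 mm ahead of it and the grasp point (between the pads) lies 6 mm ahead of it; z points along the fingers, y is the line along which they close (so a half turn about z gives the same grasp; the last joint's range is limited). The gripper opens to 87 mm and grips with 3 to 60 N. Pads are 19 mm wide; open, the fingers measure 117 mm over their backs; the gripper's body (75 mm by 190 mm) begins 51 mm behind the grasp point.
Start: joints at [-79.383, 30.224, 82.088, -0, 67.689, -10.227], TCP at [0.222, -0.584, 0.248] pointing down, gripper open.
Joint ranges: [-176.69, 176.69], [-43.24, 126.21], [12.49, 139.97], [-82, 262], [0, 151.66], [-163.58, 163.58]. Speed limits (degrees/s): [159.86, 159.86, 180, 180, 180, 180].

### API

Orientations are given as a 3x3 rotation matrix whose columns are the frame's x, y, z axes.
In Python, from rig import * gives the robot as it stands.
- The arm moves only by the tool step_arm, never from a script. Its argument "steps" is a list of rows, each a list of 7 numbers: the shift along the tool's x, y, z normalised to -1 to 1, where 1 is 0.3 m, then the turn, a rotation vector about the tool's x, y, z normalised to -1 to 1, where 1 is 45 degrees, then the gripper's target within -1 to 1 (shut at 1, half-way at 0, fully open at -1). A call has 1 to 8 rows; each row is the pose to reach, as a shift and turn from the pose commanded when the call began, along the tool's axes at that moment; what a row does not reach only later rows make up. A row lasts 1/12 s, in which the tool goes at most 41.7 mm and 7.16 degrees, less where a joint would pass 70% of its speed; a pose out of reach is approached as far as the arm can. A call with a number of a shift or a turn outside -1 to 1 is refused whole. A call with a gripper value outside its range is refused whole. The fingers move at their own pace and stop on an object; the grip force is fixed at half the most. Time passes only in rows, so rows that repeat a pose let the fingers close. It gives the time, the measured TCP pose, the force, the opening and the grip force at its end, in the units of the state.
- read_state(): the state, without advancing time (a new reading comes with each control period).
- capture(name): name is "side" or "top"; returns a dict with "image" (400x640x3 uint8, red, green, blue), "vertical_fov" (degrees; the focal length in pixels is half the picture's height over the tangent of half this angle, whatever the lens; pixels are square), "cx", "cy" (the principal point, pixels), "world_from_camera" (4x4, takes a point from camera to world coordinates). Camera axes: x right, y down, z forward; pixel columns grow to the right and rows downward; lengths in m; the calibration is good to about 2 mm. A picture is of the moment at which its call begins. There is no depth.
- hand_in(): hands the job in; it is judged then, once.
The state is a dict: "time_s": time; "joint_positions": joint angles; "qvel": joint speeds; "tau": joint torques, N m; "position": TCP position; "tcp_rot": TCP orientation; "force": force on the tool from outside, world axes, zero at the start; "moment": the same for the moment, N m; "opening": opening from 0.0 (shut) to 1.0 (fully open); "grasp_force": force on a finger pad.
Only numpy, scipy, OpenCV 4.12 (cv2) and the standard library are available. Lean on these libraries where they do the work, as an engineer would, in place of code of your own. Each camera call takes 0.05 s, during which the arm holds its last target. There are 200 camera calls.

### The job

Secure the orange first-aid kit on the shelf: swing the kit clamp's folded crank handle up until it stands, then wind the crank clockwise (seen from above) until the pad has pushed the kit against the steel stop and holds it snugly, feeling for the resistance and not crushing the kit. Then fold the handle flat onto the crank arm again and let go, with the kit still held. Move the kit only with the clamp, and leave the other things on the shelf where they stand.

Things in the scene. Friction and masses are not known exactly. Their poses are not given: they have to be found in the camera images.
- clamp: Kit clamp: a grey steel gearbox 110 x 110 mm, 60 mm high, screwed to the shelf (shelf top is 22 mm above the work surface). Origin: centre of its underside, on the shelf top. Its +y points to the pad, kit and stop; z up. The crank on top turns about the vertical line through this origin.
- crank_hub (a point): Point on the crank's vertical axis, 95 mm above the clamp's origin, at the height of the fold pin.
- fold_pin (a point): Centre of the horizontal fold pin at the outer end of the crank arm, 60 mm from the axis, 95 mm above the clamp's origin; it goes round with the crank: hub to fold_pin is the arm's direction, the pin lies square to it. The arm is a flat bar 14 mm wide, its top 13 mm below the pin, its underside 14 mm above the box; two cheeks, 22 mm over both, up to 7 mm above the pin, hold it.
- crank (a joint): Crank angle, rad, clockwise seen from above; 0 fully wound back, 6.6 end of travel, starts at 0 to 1. Clockwise drives the pad out 80 mm per turn (12.7 mm per rad). It drags evenly with about 5 N at the handle; that resistance grows by 0.2 N for each N of squeeze on the kit. It stays where it is left; pushing the pad does not turn it.
- handle_end (a point): Centre of the free end of the handle, 76 mm from fold_pin. The handle is a black sleeve 18 mm in diameter, from 14 to 76 mm from the pin, that revolves freely about its own length. Folded, the handle lies along the top of the arm, from the pin back over the hub; it reaches 16 mm past the crank's axis.
- handle (a joint): Fold angle of the handle, rad: 0 folded flat on the arm, 1.57 standing upright, stop at 1.62. It stays where it is left (stiff pin: 0.05 N m).
- pad: Steel pad 80 mm wide, 14 to 58 mm above the shelf, on two rubber buffers (6 N per mm), driven out along the clamp's +y. Origin: on the face that meets the kit, at shelf height. Squeeze is under 8 N while the kit only slides; once it meets the stop it grows about 7 N per 0.1 rad of crank. Snug: 15 to 35 N; above 45 N crushes the kit. Let go, the clamp keeps up to about 23 N by its own friction.
- kit: Orange plastic toolbox-style first-aid kit, 150 x 100 x 85 mm, latch on its -x face, carrying handle on top to 105 mm. Loose, 0.4 to 0.85 kg. Origin: centre of its underside. Starts 2 to 32 mm from the pad; beyond it is a fixed dark steel stop plate (100 mm wide, 60 mm high, not in this list), somewhere 4 to 47 mm past the kit's far side.
- mug: Stainless steel mug, 80 mm wide, 85 mm high. Origin: centre of its underside. Bystander.
- medicine_cup: Small clear plastic medicine cup, 38 mm wide, 36 mm high, near the kit. Origin: centre of its underside. Bystander.
- ice_pack: Hard silicone ice pack, 75 x 120 x 22 mm, lying behind the clamp. Origin: centre of its underside. Bystander.
- dropper_bottle: Small empty glass dropper bottle, 27 mm wide, 93 mm high, standing beside the clamp on the side away from the kit. Origin: centre of its underside. Bystander.
- salve_jar: Salve jar, 52 mm wide, 45 mm high. Origin: centre of its underside. Bystander.
- torch: Aluminium torch, 30 mm thick, 130 mm long, lying. Origin: underside of its middle. Bystander.
- tape_roll: Roll of white tape, 60 mm wide, 25 mm high, lying flat. Origin: centre of its underside. Bystander.
Things that resemble listed ones, but are neither listed nor needed, are in the scene too. Of the things like the kit, leave any that is red; of the rest the larger one is meant.

How it is judged (in metres and radians):
On the way, in this order (a step that is already met when the one before it is completed fails the run):
1. the handle is swung out and stands upright (value of joint handle above 1.4 rad), for 0.2 s.
2. with the handle out, the crank is wound until the pad squeezes the kit against the stop (contact force between pad and kit above 12 N and value of joint handle above 1.15 rad), for 0.3 s.
At the end, for the whole second after the job is handed in: The handle is folded flat (within 0.17 rad), the pad still squeezes the kit with 10 to 45 N, and the kit stands upright (within 0.1 rad) and at rest (value of joint handle below 0.17 rad and contact force between pad and kit between 10 and 45 N and angle between kit's own z axis and vertical below 0.1 rad and linear speed of kit below 0.01 m/s); the robot touches nothing.
It fails at once if the kit is crushed: the pad squeezes it with more than 45 N (contact force between pad and kit above 45 N).
It fails at once if the robot itself pushes the kit (more than 3 N) (contact force between any of the arm, the fingers and kit above 3 N).
It fails at once if another thing on the shelf is moved by more than 20 mm (distance of any of mug, medicine_cup, ice_pack, dropper_bottle, salve_jar, torch, tape_roll from where it was at the start of the episode above 0.02 m).
It also fails if it takes over 72 s, if anything falls off the work surface, if the arm or the gripper's body presses on something with over 40 N, if the wrist force passes 120 N, or if a joint passes its speed limit or range.

## Working session

There is one attempt and no reset: what is moved stays moved. The work goes in short steps, Python scripts to look and compute and a tool call to move; the robot and the scene stay as the last step left them, time stands still between calls to the robot, and variables do not carry over. Pictures are saved under pics/ and viewed, at most 10 in all, crops included, and the job is handed in when it is done.

Besides the shell and the picture viewer there is one more tool, called after "Emit:" as name(argument=value, ...), one argument or row to a line, values as JSON. step_arm: Moves the arm, as the interface text tells. Scaled input: -1 to 1 covers 0.3 m each way for a shift and 45 degrees each way for a turn. Its arguments: {"type":"object","properties":{"steps":{"type":"array"}},"required":["steps"]}

```bash
mkdir -p pics; ls; python3 - <<'E'
from rig import *
import cv2,numpy as np
s=read_state();print(s)
for n in("top","side"):
    c=capture(n);cv2.imwrite(f"pics/{n}0.png",c["image"][...,::-1]);print(n,c["vertical_fov"],c["cx"],c["cy"],np.round(c["world_from_camera"],4).tolist())
E
```

```text
pics
{'time_s': 0.0, 'joint_positions': array([-7.93843187e+01,  3.02773954e+01,  8.21575918e+01, -1.72133601e-03,
        6.76893155e+01, -1.02267307e+01]), 'qvel': array([-0.04320554,  0.06685008, -0.00926635, -0.06971786,  0.03807602,
        0.00870879]), 'tau': array([ 2.77575697e-05, -4.40037096e+01, -1.76594210e+01,  6.34410605e-02,
        5.82223583e-02, -1.58458406e-04]), 'position': array([ 0.22227063, -0.58340054,  0.24658173]), 'tcp_rot': array([[ 9.34558567e-01,  3.55809081e-01, -4.26982167e-04],
       [ 3.55809157e-01, -9.34556215e-01,  2.12723725e-03],
       [ 3.57851492e-04, -2.13995196e-03, -9.99997646e-01]]), 'force': array([ 0.61996219,  0.59749511, -0.13270088]), 'moment': array([ 0.02916729, -0.03576481, -0.02482139]), 'grasp_force': 0.0, 'opening': 1.0011605083890793}
top 45.098603245308986 315.8656732089057 203.59252100312662 [[-0.0042, -0.9886, 0.1507, 0.2515], [-0.9998, 0.0075, 0.0208, -0.0034], [-0.0217, -0.1506, -0.9884, 1.2985], [0.0, 0.0, 0.0, 1.0]]
side 45.80342464571754 314.2663962157575 193.0279422940722 [[0.9961, -0.05, 0.0729, 0.3397], [-0.0883, -0.536, 0.8396, -1.011], [-0.0029, -0.8428, -0.5383, 0.7292], [0.0, 0.0, 0.0, 1.0]]
```

View pics/top0.png

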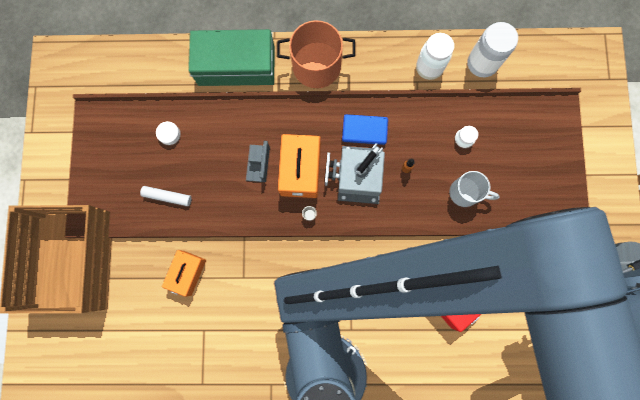

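View pics/side0.png

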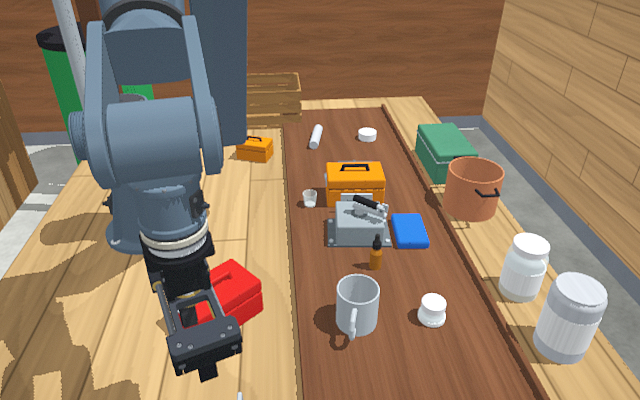

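The top view shows the clamp at about (361,174), with its handle from about (358,175) to (382,148). The kit is at (299,165) and the stop at (257,161). The dropper bottle is at (407,165), the ice pack at (365,128) and the cup at (309,213). I'll zoom in next.

```bash
cat > h.py <<'E'
from rig import *
import cv2,numpy as np
def ray(c,u,v):
    f=200/np.tan(np.radians(c["vertical_fov"]/2));T=c["world_from_camera"]
    d=T[:3,:3]@np.array([(u-c["cx"])/f,(v-c["cy"])/f,1]);return T[:3,3],d
def onz(c,u,v,z):
    o,d=ray(c,u,v);return o+d*(z-o[2])/d[2]
def tri(c1,p1,c2,p2):
    o1,d1=ray(c1,*p1);o2,d2=ray(c2,*p2)
    t=np.linalg.lstsq(np.c_[d1,-d2],o2-o1,rcond=None)[0]
    a=o1+d1*t[0];b=o2+d2*t[1];return (a+b)/2,np.linalg.norm(a-b)
def pix(c,P):
    T=c["world_from_camera"];q=T[:3,:3].T@(np.array(P)-T[:3,3]);f=200/np.tan(np.radians(c["vertical_fov"]/2))
    return q[:2]/q[2]*f+[c["cx"],c["cy"]]
E
python3 - <<'E'
from h import *
a=capture("top")["image"][105:225,240:420,::-1];b=capture("side")["image"][150:280,295:435,::-1]
A=cv2.resize(a,(720,480),interpolation=cv2.INTER_CUBIC);cv2.imwrite("pics/t1.png",A)
cv2.imwrite("pics/s1.png",cv2.resize(b,None,fx=4.5,fy=4.5,interpolation=cv2.INTER_CUBIC))
E
```

```text
(no output)
```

View pics/t1.png

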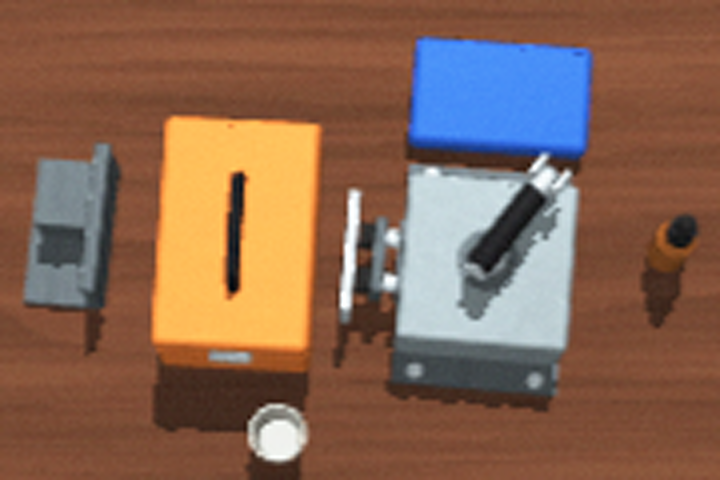

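View pics/s1.png

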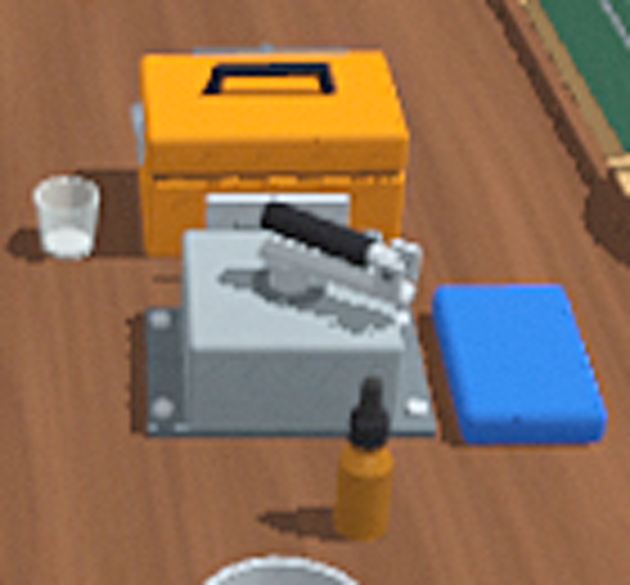

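```bash
python3 - <<'E'
from h import *
np.set_printoptions(precision=4,suppress=True)
t=capture("top");s=capture("side")
T=lambda x,y:(240+x/4-.4,105+y/4-.4);S=lambda x,y:(295+x/4.5-.4,150+y/4.5-.4)
C=np.array([onz(t,*T(*p),.082) for p in[(408,166),(578,188),(567,352),(397,335)]])
print(C,C.mean(0),[np.linalg.norm(C[i]-C[i-1]) for i in range(4)])
print("sidebox",onz(s,*S(183,232),.082),onz(s,*S(190,350),.082),onz(s,*S(400,348),.082))
c=C.mean(0)
u=(C[0]+C[3]-C[1]-C[2]);yaw=np.degrees(np.arctan2(u[1],u[0]));print("pad dir",yaw)
pin=onz(t,*T(553,180),.117);end=onz(t,*T(480,266),.117);print("pin",pin,"end",end,np.linalg.norm(pin-end),"r",np.linalg.norm((pin-c)[:2]), np.linalg.norm((end-c)[:2]))
print("tri pin",tri(t,T(553,180),s,S(405,265)),"tri end",tri(t,T(477,268),s,S(268,215)))
K=[onz(t,*T(*p),.107) for p in[(167,117),(321,124),(308,347),(155,345)]];print("kit",K,np.mean(K,0))
print("stop",onz(t,*T(103,145),.082),onz(t,*T(95,295),.082))
print("pad",onz(t,*T(354,190),.08),onz(t,*T(345,320),.08))
print("bottle",onz(t,*T(685,228),.115),"cup",onz(t,*T(278,430),.055))
print("ice",[onz(t,*T(*p),.044) for p in[(415,38),(592,48),(582,155),(410,145)]])
E
```

```text
[[ 0.5877 -0.0453  0.082 ]
 [ 0.5719 -0.1551  0.082 ]
 [ 0.4642 -0.1453  0.082 ]
 [ 0.4761 -0.0369  0.082 ]] [ 0.525  -0.0957  0.082 ] [np.float64(0.11188951498668476), np.float64(0.11091314285545084), np.float64(0.10815187204772607), np.float64(0.10909455872071994)]
sidebox [ 0.4757 -0.0435  0.082 ] [ 0.4657 -0.1512  0.082 ] [ 0.5719 -0.1593  0.082 ]
pad dir 82.75555547178175
pin [ 0.568  -0.1352  0.117 ] end [ 0.5131 -0.0883  0.117 ] 0.07217772119101222 r 0.05842553646931527 0.013952270825201304
tri pin (array([ 0.5727, -0.1358,  0.1157]), np.float64(0.008477437650442624)) tri end (array([ 0.513 , -0.0864,  0.1184]), np.float64(0.00290502568289841))
kit [array([0.6147, 0.1094, 0.107 ]), array([0.609 , 0.0108, 0.107 ]), array([0.4643, 0.0197, 0.107 ]), array([0.4663, 0.116 , 0.107 ])] [0.5386 0.064  0.107 ]
stop [0.6039 0.1536 0.082 ] [0.504  0.1576 0.082 ]
pad [ 0.5725 -0.0101  0.08  ] [ 0.4866 -0.0036  0.08  ]
bottle [ 0.5367 -0.2172  0.115 ] cup [0.4188 0.0405 0.055 ]
ice [array([ 0.6874, -0.0525,  0.044 ]), array([ 0.679 , -0.1717,  0.044 ]), array([ 0.6046, -0.1631,  0.044 ]), array([ 0.6127, -0.0481,  0.044 ])]
```

```bash
cat >> h.py <<'E'
np.set_printoptions(precision=4,suppress=True)
def rows(P,s=None):
    """normalised tool-axis shifts from the present pose to world points P"""
    s=s or read_state();R=s["tcp_rot"]
    print("t",s["time_s"],"pos",s["position"],"F",s["force"],"op",round(s["opening"],3),"gf",round(s["grasp_force"],1),"yaw",np.degrees(np.arctan2(R[1,0],R[0,0])),"j6",s["joint_positions"][5])
    for p in P: print(np.round(R.T@(np.array(p)-s["position"])/.3,3).tolist())
E
python3 -c "
from h import *
rows([(.37,-.35,.25),(.527,-.0985,.25)])"
```

```text
t 0.3 pos [ 0.2224 -0.5839  0.2472] F [ 0.4849  0.1019 -0.8044] op 1.0 gf 0.0 yaw 20.843658683587808 j6 -10.225986203781925
[0.737, -0.553, -0.009]
[1.525, -1.151, -0.008]
```

Emit:
step_arm(
  steps=[
    [0.74, -0.55, 0, 0, 0, 1, -1],
    [0.74, -0.55, 0, 0, 0, 1, -1],
    [0.74, -0.55, 0, 0, 0, 1, -1],
    [0.74, -0.55, 0, 0, 0, 1, -1],
    [0.74, -0.55, 0, 0, 0, 1, -1],
    [0.74, -0.55, 0, 0, 0, 1, -1],
    [0.74, -0.55, 0, 0, 0, 1, -1],
    [0.74, -0.55, 0, 0, 0, 1, -1],
  ],
)

```text
time_s: 0.97
position: [0.3729, -0.345, 0.2475]
tcp_rot: [[0.914, -0.406, -0.0], [-0.406, -0.914, 0.004], [-0.002, -0.004, -1.0]]
force: [-0.1, 0.2, -0.1]
opening: 1.002
grasp_force: 0.0
```

```bash
python3 -c "
from h import *
rows([(.527,-.0985,.2)])"
```

```text
t 0.9667 pos [ 0.3729 -0.345   0.2475] F [-0.0532  0.212  -0.133 ] op 1.002 gf 0.0 yaw -23.942260013443146 j6 58.39583899503998
[0.136, -0.959, 0.162]
```

Emit:
step_arm(
  steps=[
    [0.14, -0.96, 0.16, 0, 0, 0.38, 0],
    [0.14, -0.96, 0.16, 0, 0, 0.38, 0],
    [0.14, -0.96, 0.16, 0, 0, 0.38, 0],
    [0.14, -0.96, 0.16, 0, 0, 0.38, 0],
    [0.14, -0.96, 0.16, 0, 0, 0.38, 0],
    [0.14, -0.96, 0.16, 0, 0, 0.38, 0],
    [0.14, -0.96, 0.16, 0, 0, 0.38, 0],
    [0.14, -0.96, 0.16, 0, 0, 0.38, 0],
  ],
)

```text
time_s: 1.63
position: [0.5292, -0.1013, 0.1987]
tcp_rot: [[0.755, -0.656, 0.0], [-0.656, -0.755, 0.002], [-0.001, -0.002, -1.0]]
force: [0.4, 0.4, 0.5]
opening: 0.529
grasp_force: 0.0
```

```bash
python3 -c "
from h import *
rows([(.527,-.0985,.128)])
for n in('top','side'):
    c=capture(n);u,v=map(int,pix(c,(.53,-.1,.12)));u=max(u,80);im=c['image'][v-55:v+55,u-70:u+70,::-1];cv2.imwrite(f'pics/{n}2.png',cv2.resize(im,None,fx=5,fy=5,interpolation=2));print(n,u,v,pix(c,(.527,-.0985,.117)))
"
```

```text
t 1.6333 pos [ 0.5292 -0.1013  0.1987] F [0.4331 0.4097 0.5346] op 0.529 gf 0.0 yaw -40.99604125999754 j6 108.15333466344238
[-0.012, -0.002, 0.236]
top 364 164 [363.5686 165.6354]
side 361 199 [360.2518 200.5024]
```

View pics/side2.png

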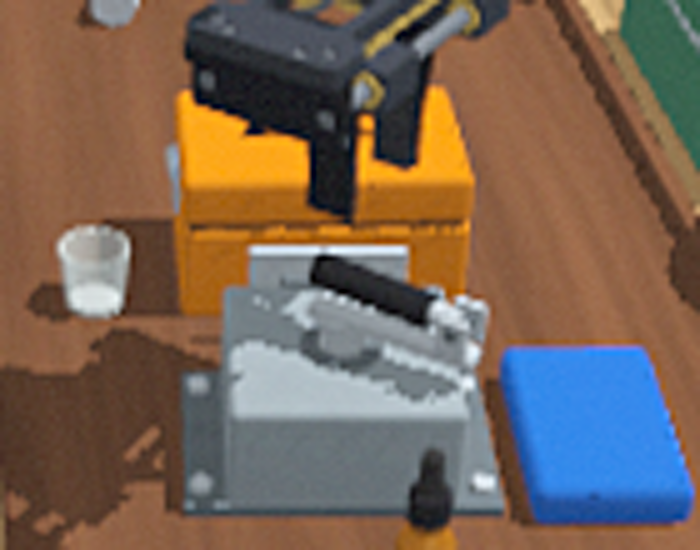

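The jaw tips straddle the handle (handle end at about (325,270), cheeks at (465,310)), and the jaw line lies across the arm. I'll go down and close.

Emit:
step_arm(
  steps=[
    [-0.01, 0, 0.12, 0, 0, 0, 0],
    [-0.01, 0, 0.23, 0, 0, 0, 0],
    [-0.01, 0, 0.235, 0, 0, 0, 0],
    [-0.01, 0, 0.235, 0, 0, 0, 0.4],
    [-0.01, 0, 0.235, 0, 0, 0, 0.5],
    [-0.01, 0, 0.235, 0, 0, 0, 0.5],
    [-0.01, 0, 0.235, 0, 0, 0, 0.5],
    [-0.01, 0, 0.235, 0, 0, 0, 0.5],
  ],
)

```text
time_s: 2.4
position: [0.5276, -0.1032, 0.1311]
tcp_rot: [[0.75, -0.661, 0.007], [-0.661, -0.75, 0.0], [0.005, -0.005, -1.0]]
force: [5.7, 6.2, 0.2]
opening: 0.27
grasp_force: 3.8
```

Emit:
step_arm(
  steps=[
    [0, 0, 0, 0, 0, 0, 1],
    [0, 0, 0, 0, 0, 0, 1],
    [0, 0, 0, 0, 0, 0, 1],
    [0, 0, 0, 0, 0, 0, 1],
  ],
)

```text
time_s: 2.73
position: [0.529, -0.1015, 0.1311]
tcp_rot: [[0.751, -0.661, 0.01], [-0.661, -0.751, 0.002], [0.006, -0.008, -1.0]]
force: [7.9, 10.7, -1.1]
opening: 0.196
grasp_force: 29.4
```

Emit:
step_arm(
  steps=[
    [0, -0.013, 0, 0, 0, 0, 1],
    [0, -0.013, 0, 0, 0, 0, 1],
    [0.001, -0.013, -0.018, 0, 0, 0, 1],
    [0.004, -0.013, -0.036, 0, 0, 0, 1],
    [0.008, -0.013, -0.054, 0, 0, 0, 1],
    [0.014, -0.013, -0.071, 0, 0, 0, 1],
    [0.014, -0.013, -0.071, 0, 0, 0, 1],
  ],
)

```text
time_s: 3.32
position: [0.5324, -0.1031, 0.1516]
tcp_rot: [[0.751, -0.66, 0.004], [-0.66, -0.751, 0.0], [0.003, -0.003, -1.0]]
force: [4.5, 3.1, -2.1]
opening: 0.195
grasp_force: 30.0
```

```bash
python3 -c "
from h import *
rows([])
c=capture('side');u,v=map(int,pix(c,(.53,-.1,.12)));im=c['image'][v-55:v+55,u-70:u+70,::-1];cv2.imwrite('pics/side3.png',cv2.resize(im,None,fx=5,fy=5,interpolation=2))
"
```

```text
t 3.3167 pos [ 0.5324 -0.1031  0.1516] F [ 4.5074  3.0775 -2.1317] op 0.195 gf 30.0 yaw -41.29017403533878 j6 108.36477843692126
```

View pics/side3.png

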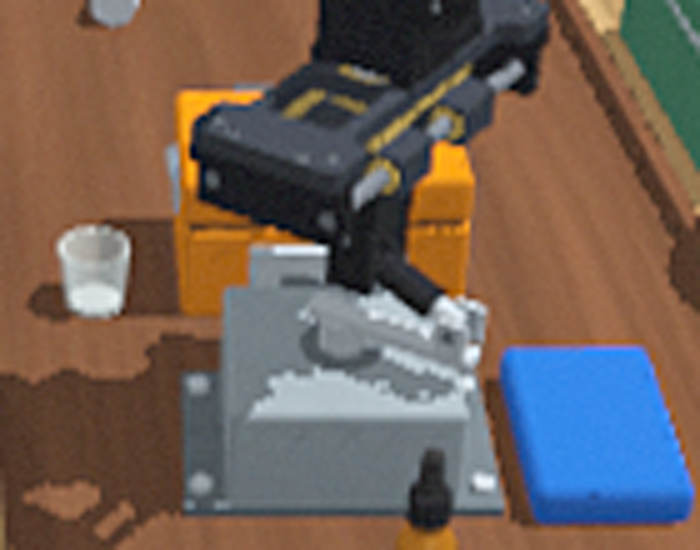

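The handle is swinging up, from the cheeks at about (460,320) up into the jaws at (385,270). I'll continue the arc.

Emit:
step_arm(
  steps=[
    [0.012, 0, -0.024, 0, 0, 0, 1],
    [0.028, 0, -0.046, 0, 0, 0, 1],
    [0.048, 0, -0.066, 0, 0, 0, 1],
    [0.069, 0, -0.082, 0, 0, 0, 1],
    [0.093, 0, -0.095, 0, 0, 0, 1],
    [0.119, 0, -0.104, 0, 0, 0, 1],
    [0.142, 0, -0.109, 0, 0, 0, 1],
    [0.155, 0, -0.11, 0, 0, 0, 1],
  ],
)

```text
time_s: 4.03
position: [0.5636, -0.1305, 0.1842]
tcp_rot: [[0.751, -0.661, -0.005], [-0.661, -0.751, 0.008], [-0.009, -0.002, -1.0]]
force: [-2.7, 10.8, 8.7]
opening: 0.195
grasp_force: 30.0
```

Emit:
step_arm(
  steps=[
    [0, 0, 0, 0, 0, 0, 1],
    [0, 0, 0, 0, 0, 0, 1],
    [0, 0, 0, 0, 0, 0, 1],
  ],
)

```text
time_s: 4.28
position: [0.5643, -0.131, 0.1844]
tcp_rot: [[0.751, -0.661, -0.003], [-0.661, -0.751, 0.006], [-0.006, -0.003, -1.0]]
force: [-0.3, 6.8, 6.7]
opening: 0.193
grasp_force: 30.0
```

```bash
python3 -c "
from h import *
rows([])
c=capture('side');u,v=map(int,pix(c,(.53,-.1,.12)));im=c['image'][v-55:v+55,u-70:u+70,::-1];cv2.imwrite('pics/side4.png',cv2.resize(im,None,fx=5,fy=5,interpolation=2))
"
```

```text
t 4.2833 pos [ 0.5643 -0.131   0.1844] F [-0.3012  6.7704  6.6846] op 0.193 gf 30.0 yaw -41.35104354117426 j6 106.94478479194252
```

View pics/side4.png

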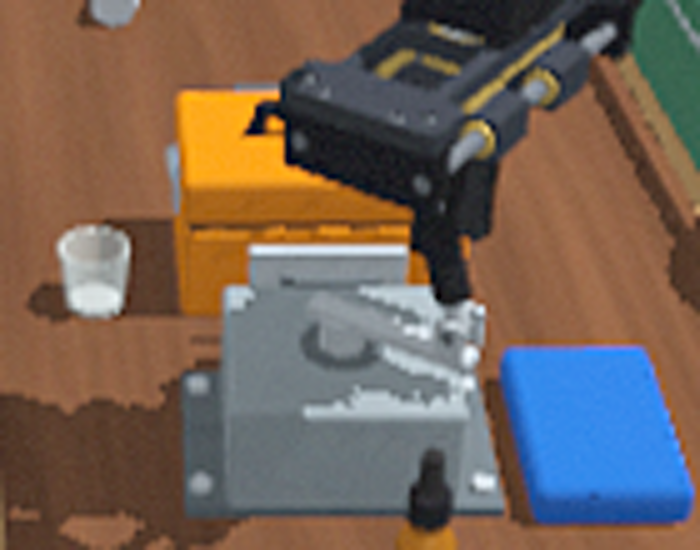

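Emit:
step_arm(
  steps=[
    [0.012, 0, -0.005, 0, 0, 0, 1],
    [0.025, 0, -0.005, 0, 0, 0, 1],
    [0.025, 0, -0.005, 0, 0, 0, 1],
    [0.025, 0, -0.005, 0, 0, 0, 1],
    [0.025, 0, -0.005, 0, 0, 0, 1],
    [0.025, 0, -0.005, 0, 0, 0, 1],
    [0.025, 0, -0.005, 0, 0, 0, 1],
  ],
)

```text
time_s: 4.92
position: [0.5699, -0.1361, 0.1855]
tcp_rot: [[0.751, -0.661, -0.003], [-0.661, -0.751, 0.006], [-0.006, -0.003, -1.0]]
force: [0.6, 6.7, 4.1]
opening: 0.194
grasp_force: 30.0
```

```bash
python3 -c "
from h import *
rows([])
c=capture('side');u,v=map(int,pix(c,(.53,-.1,.12)));im=c['image'][v-55:v+55,u-70:u+70,::-1];im2=c['image'][v-18:v+22,u-5:u+35,::-1];cv2.imwrite('pics/side5.png',cv2.resize(im2,None,fx=12,fy=12,interpolation=2))
"
```

```text
t 4.9167 pos [ 0.5699 -0.1361  0.1855] F [0.6107 6.6875 4.0628] op 0.194 gf 30.0 yaw -41.355389510476826 j6 106.7326352436778
```

View pics/side5.png

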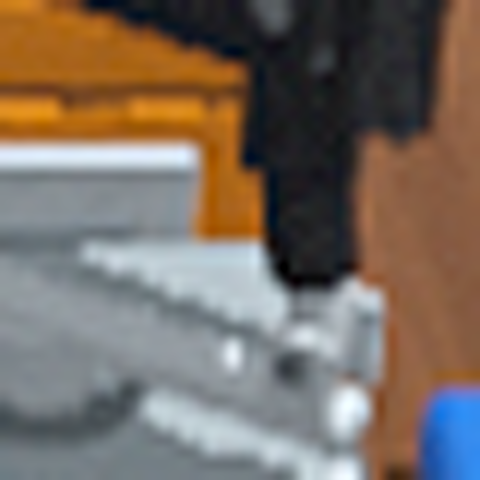

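The handle stands upright: the sleeve at (310,230) is vertical over the pin at (320,330). I'll start winding.

Emit:
step_arm(
  steps=[
    [-0.005, 0.027, 0, 0, 0, 0, 1],
    [-0.0126, 0.0537, 0, 0, 0, 0, 1],
    [-0.022, 0.079, 0, 0, 0, 0, 1],
    [-0.0346, 0.103, 0, 0, 0, 0, 1],
    [-0.0506, 0.125, 0, 0, 0, 0, 1],
    [-0.0695, 0.145, 0, 0, 0, 0, 1],
    [-0.091, 0.162, 0, 0, 0, 0, 1],
    [-0.1145, 0.1755, 0, 0, 0, 0, 1],
  ],
)

```text
time_s: 5.63
position: [0.5132, -0.1577, 0.1864]
tcp_rot: [[0.751, -0.66, 0.007], [-0.66, -0.751, -0.004], [0.008, -0.002, -1.0]]
force: [5.9, -1.7, -0.6]
opening: 0.184
grasp_force: 29.9
```

```bash
cat >> h.py <<'E'
def crank(hub=(.5255,-.097)):
    s=read_state();d=s["position"][:2]-hub;a=np.arctan2(d[1],d[0]);F=s["force"][:2]
    tc=np.array([np.sin(a),-np.cos(a)]);ra=np.array([np.cos(a),np.sin(a)])
    print("t",round(s["time_s"],2),"phi",np.degrees(a),"r",np.linalg.norm(d),"z",s["position"][2],"Fcw",F@tc,"Frad",F@ra,"Fz",s["force"][2],"gf",s["grasp_force"])
E
python3 -c "
from h import *
crank()"
```

```text
t 5.63 phi -101.42047191616574 r 0.061962655082171234 z 0.18636478769471387 Fcw -6.099879841468768 Frad 0.46854345615102194 Fz -0.5931847812235097 gf 29.853065750794485
```

Emit:
step_arm(
  steps=[
    [-0.025, 0.01, 0, 0, 0, 0, 1],
    [-0.0516, 0.0168, 0, 0, 0, 0, 1],
    [-0.0787, 0.0196, 0, 0, 0, 0, 1],
    [-0.106, 0.0187, 0, 0, 0, 0, 1],
    [-0.1327, 0.014, 0, 0, 0, 0, 1],
    [-0.1585, 0.0055, 0, 0, 0, 0, 1],
    [-0.183, -0.0064, 0, 0, 0, 0, 1],
    [-0.2055, -0.0216, 0, 0, 0, 0, 1],
  ],
)

```text
time_s: 6.3
position: [0.4719, -0.1129, 0.1864]
tcp_rot: [[0.751, -0.66, 0.009], [-0.66, -0.751, -0.006], [0.01, -0.001, -1.0]]
force: [6.2, -5.6, -2.2]
opening: 0.178
grasp_force: 30.1
```

```bash
python3 -c "
from h import *
crank()"
```

```text
t 6.3 phi -163.5235704686865 r 0.05590846994201084 z 0.18643372859052215 Fcw -7.156417863432298 Frad -4.317865256078115 Fz -2.2449873201607766 gf 30.12941494351253
```

Emit:
step_arm(
  steps=[
    [-0.02, -0.018, 0, 0, 0, 0, 1],
    [-0.038, -0.039, 0, 0, 0, 0, 1],
    [-0.052, -0.062, 0, 0, 0, 0, 1],
    [-0.063, -0.087, 0, 0, 0, 0, 1],
    [-0.071, -0.113, 0, 0, 0, 0, 1],
    [-0.0745, -0.14, 0, 0, 0, 0, 1],
    [-0.0745, -0.167, 0, 0, 0, 0, 1],
    [-0.071, -0.194, 0, 0, 0, 0, 1],
  ],
)

```text
time_s: 6.97
position: [0.4924, -0.0553, 0.1863]
tcp_rot: [[0.753, -0.658, 0.003], [-0.658, -0.753, -0.006], [0.006, 0.003, -1.0]]
force: [-0.0, -8.8, 2.2]
opening: 0.181
grasp_force: 29.7
```

```bash
python3 -c "
from h import *
crank()
s=capture('side');t=capture('top')
a=s['image'][130:250,290:430,::-1];b=t['image'][105:225,240:380,::-1]
cv2.imwrite('pics/both6.png',cv2.resize(np.vstack([a,b]),None,fx=2.5,fy=2.5,interpolation=2))
"
```

```text
t 6.97 phi 128.4965157272462 r 0.05324210021926552 z 0.18626491782663396 Fcw -5.4923691143450535 Frad -6.875542906384483 Fz 2.23734945083815 gf 29.71336020331364
```

View pics/both6.png

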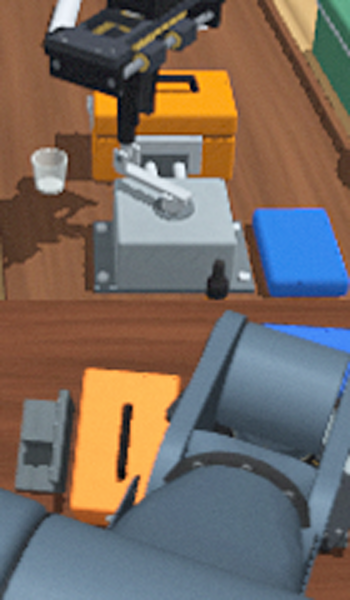

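The side view shows the handle standing in the jaws at (128,140) with the pad out. In the top view the kit has slid about 18 mm, leaving roughly 20 mm to the stop. I'll continue a little slower.

Emit:
step_arm(
  steps=[
    [0.0065, -0.018, 0, 0, 0, 0, 1],
    [0.015, -0.036, 0, 0, 0, 0, 1],
    [0.0255, -0.053, 0, 0, 0, 0, 1],
    [0.038, -0.069, 0, 0, 0, 0, 1],
    [0.052, -0.0835, 0, 0, 0, 0, 1],
    [0.067, -0.097, 0, 0, 0, 0, 1],
    [0.083, -0.11, 0, 0, 0, 0, 1],
    [0.1, -0.121, 0, 0, 0, 0, 1],
  ],
)

```text
time_s: 7.73
position: [0.5339, -0.0441, 0.1858]
tcp_rot: [[0.752, -0.66, -0.008], [-0.66, -0.752, 0.002], [-0.008, 0.004, -1.0]]
force: [-5.9, 2.9, 8.9]
opening: 0.17
grasp_force: 27.3
```

```bash
python3 -c "
from h import *
crank();crank((.5245,-.1))"
```

```text
t 7.73 phi 80.95125928679153 r 0.05358381282589451 z 0.18579547011675465 Fcw -6.281714551714812 Frad 1.893056502894037 Fz 8.886254214521625 gf 27.29690004402073
t 7.73 phi 80.43015801398029 r 0.056706097452503275 z 0.18579547011675465 Fcw -6.298671733282708 Frad 1.8358472236873162 Fz 8.886254214521625 gf 27.29690004402073
```

```bash
python3 -c "
from h import *
s=capture('side')
p=pix(s,read_state()['position']+[0,0,-.025]);print('tip px',p);u,v=map(int,p)
a=s['image'][v-22:v+28,u-33:u+33,::-1]
cv2.imwrite('pics/s7.png',cv2.resize(a,None,fx=12,fy=12,interpolation=2))
"
```

```text
tip px [360.9164 172.5982]
```

View pics/s7.png

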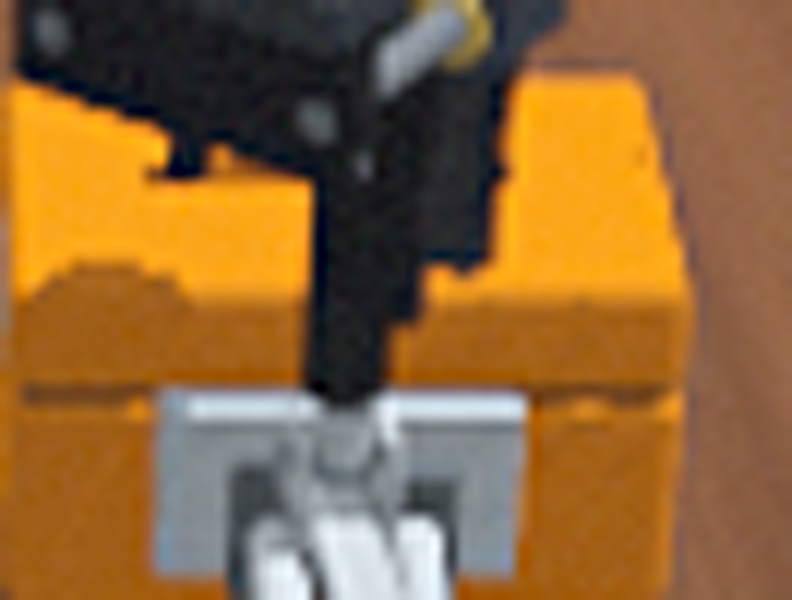

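The last picture shows the sleeve base at zoomed (345,385), left of the tip centre at (407,270). The sleeve has crept towards the pad edge, so I'll locate it and re-grasp.

```bash
python3 -c "
from h import *
s=capture('side')
for zx,zy,z in((345,388,.131),(347,350,.145)):
    print(onz(s,327+zx/12-.4,150+zy/12-.4,z))
print('cheeks',onz(s,327+345/12-.4,150+450/12-.4,.117))
for a in(80,85,90,95): print(a,[pix(s,(.5245+.06*np.cos(np.radians(a)),-.0985+.06*np.sin(np.radians(a)),z)) for z in(.117,.131)])
"
```

```text
[ 0.5248 -0.0372  0.131 ]
[ 0.5232 -0.0455  0.145 ]
cheeks [ 0.5252 -0.0386  0.117 ]
80 [array([359.3508, 187.0873]), array([359.6291, 182.1997])]
85 [array([357.2084, 187.0447]), array([357.4726, 182.1577])]
90 [array([355.0805, 187.1005]), array([355.3308, 182.213 ])]
95 [array([352.9812, 187.2543]), array([353.2179, 182.3654])]
```

Emit:
step_arm(
  steps=[
    [0, 0, 0, 0, 0, 0, 0],
    [0, 0, 0, 0, 0, 0, 0],
    [-0.02, 0.003, 0, 0, 0, 0, 0],
    [-0.036, 0.005, 0, 0, 0, 0, 0],
    [-0.036, 0.005, 0.01, 0, 0, -0.15, 0],
    [-0.036, 0.005, 0.025, 0, 0, -0.3, 0],
    [-0.036, 0.005, 0.025, 0, 0, -0.45, 0],
    [-0.036, 0.005, 0.025, 0, 0, -0.6, 0],
  ],
)

```text
time_s: 8.5
position: [0.5275, -0.0385, 0.177]
tcp_rot: [[0.971, -0.24, -0.002], [-0.24, -0.971, 0.0], [-0.002, -0.0, -1.0]]
force: [-0.2, 1.5, 0.5]
opening: 0.494
grasp_force: 0.0
```

Emit:
step_arm(
  steps=[
    [0, 0, 0, 0, 0, -0.15, 0],
    [0, 0, 0, 0, 0, -0.3, 0],
    [0, 0, 0, 0, 0, -0.45, 0],
    [0, 0, 0, 0, 0, -0.6, 0],
    [0, 0, 0, 0, 0, -0.75, 0],
    [0, 0, 0, 0, 0, -0.9, 0],
    [0, 0, 0, 0, 0, -1, 0],
    [0, 0, 0, 0, 0, -1, 0],
  ],
)

```text
time_s: 9.17
position: [0.5278, -0.0386, 0.1772]
tcp_rot: [[0.859, 0.512, -0.001], [0.512, -0.859, 0.0], [-0.001, -0.001, -1.0]]
force: [-0.9, 0.5, 0.2]
opening: 0.497
grasp_force: 0.0
```

Emit:
step_arm(
  steps=[
    [0, 0, 0, 0, 0, -0.15, 0],
    [0, 0, 0, 0, 0, -0.3, 0],
    [0, 0, 0, 0, 0, -0.45, 0],
    [0, 0, 0, 0, 0, -0.6, 0],
    [0, 0, 0, 0, 0, -0.75, 0],
    [0, 0, 0, 0, 0, -0.9, 0],
    [0, 0, 0, 0, 0, -1, 0],
    [0, 0, 0, 0, 0, -1, 0],
  ],
)

```text
time_s: 9.83
position: [0.528, -0.0386, 0.1772]
tcp_rot: [[0.247, 0.969, -0.001], [0.969, -0.247, 0.0], [-0.0, -0.001, -1.0]]
force: [-0.2, 0.7, -1.0]
opening: 0.5
grasp_force: 0.0
```

```bash
python3 -c "
from h import *
rows([(.5248,-.038,.178)])"
```

```text
t 9.8333 pos [ 0.528  -0.0386  0.1772] F [-0.2286  0.6816 -1.0164] op 0.5 gf 0.0 yaw 75.7061086311951 j6 -1.9900124032024025
[-0.001, -0.011, -0.003]
```

Emit:
step_arm(
  steps=[
    [0, -0.01, 0, 0, 0, -0.14, 0],
    [0, -0.01, 0, 0, 0, -0.27, 0.3],
    [0, -0.01, 0, 0, 0, -0.27, 0.5],
    [0, -0.01, 0, 0, 0, -0.27, 0.6],
    [0, -0.01, 0, 0, 0, -0.27, 1],
    [0, -0.01, 0, 0, 0, -0.27, 1],
    [0, -0.01, 0, 0, 0, -0.27, 1],
    [0, -0.01, 0, 0, 0, -0.27, 1],
  ],
)

```text
time_s: 10.5
position: [0.5257, -0.0381, 0.1774]
tcp_rot: [[0.038, 0.999, 0.0], [0.999, -0.038, -0.0], [0.0, 0.0, -1.0]]
force: [-0.3, -0.3, -0.7]
opening: 0.2
grasp_force: 30.0
```

```bash
python3 -c "
from h import *
rows([]);crank((.5245,-.0985))"
```

```text
t 10.5 pos [ 0.5257 -0.0381  0.1774] F [-0.2847 -0.3228 -0.6724] op 0.2 gf 30.0 yaw 87.8318095861071 j6 -14.13937170384153
t 10.5 phi 88.8454883905142 r 0.06038621221037911 z 0.17737489530612616 Fcw -0.2781274140899133 Frad -0.328460347117084 Fz -0.6723707449869509 gf 30.00004452187568
```

Emit:
step_arm(
  steps=[
    [0, 0.0105, 0, 0, 0, 0.067, 1],
    [-0.001, 0.021, 0, 0, 0, 0.133, 1],
    [-0.0025, 0.031, 0, 0, 0, 0.2, 1],
    [-0.0045, 0.0415, 0, 0, 0, 0.267, 1],
    [-0.007, 0.052, 0, 0, 0, 0.333, 1],
    [-0.01, 0.062, 0, 0, 0, 0.4, 1],
    [-0.0135, 0.072, 0, 0, 0, 0.467, 1],
    [-0.0175, 0.081, 0, 0, 0, 0.533, 1],
  ],
)

```text
time_s: 11.17
position: [0.5469, -0.0426, 0.1772]
tcp_rot: [[0.443, 0.897, -0.007], [0.897, -0.443, 0.003], [-0.0, -0.008, -1.0]]
force: [-4.2, 4.3, 4.9]
opening: 0.196
grasp_force: 30.0
```

```bash
python3 -c "
from h import *
rows([]);crank((.5245,-.0985))"
```

```text
t 11.1667 pos [ 0.5469 -0.0426  0.1772] F [-4.2469  4.2673  4.8699] op 0.196 gf 30.0 yaw 63.70772910789043 j6 10.070463835524558
t 11.17 phi 68.15797267816791 r 0.06020548803487854 z 0.1772451914903327 Fcw -5.529683237264311 Frad 2.3808844337070454 Fz 4.869885058490633 gf 29.99845528509468
```

Emit:
step_arm(
  steps=[
    [0, 0.008, 0, 0, 0, 0.05, 1],
    [-0.0005, 0.016, 0, 0, 0, 0.1, 1],
    [-0.0014, 0.0235, 0, 0, 0, 0.15, 1],
    [-0.0025, 0.031, 0, 0, 0, 0.2, 1],
    [-0.004, 0.039, 0, 0, 0, 0.25, 1],
    [-0.0055, 0.0465, 0, 0, 0, 0.3, 1],
    [-0.0075, 0.054, 0, 0, 0, 0.35, 1],
    [-0.01, 0.062, 0, 0, 0, 0.4, 1],
  ],
)

```text
time_s: 11.83
position: [0.5629, -0.0527, 0.1773]
tcp_rot: [[0.698, 0.716, -0.005], [0.716, -0.698, 0.005], [-0.0, -0.007, -1.0]]
force: [-4.3, 6.3, 5.4]
opening: 0.2
grasp_force: 30.0
```

```bash
python3 -c "
from h import *
rows([]);crank((.5245,-.0985))"
```

```text
t 11.8333 pos [ 0.5629 -0.0527  0.1773] F [-4.332  6.295  5.432] op 0.2 gf 30.0 yaw 45.71236022964748 j6 27.3971576527315
t 11.83 phi 50.045942295688874 r 0.059787293017667706 z 0.17725748718897716 Fcw -7.363192621692673 Frad 2.0435834735242326 Fz 5.431950721421021 gf 29.999863235279918
```

Emit:
step_arm(
  steps=[
    [0, 0.0044, 0, 0, 0, 0.028, 1],
    [0, 0.0087, 0, 0, 0, 0.056, 1],
    [-0.0005, 0.013, 0, 0, 0, 0.083, 1],
    [-0.0008, 0.0175, 0, 0, 0, 0.11, 1],
    [-0.0012, 0.022, 0, 0, 0, 0.14, 1],
    [-0.0017, 0.026, 0, 0, 0, 0.167, 1],
    [-0.0023, 0.0305, 0, 0, 0, 0.195, 1],
    [-0.003, 0.035, 0, 0, 0, 0.222, 1],
  ],
)

```text
time_s: 12.5
position: [0.5694, -0.0594, 0.1773]
tcp_rot: [[0.812, 0.584, -0.006], [0.584, -0.812, 0.007], [-0.001, -0.009, -1.0]]
force: [-3.2, 9.0, 5.6]
opening: 0.196
grasp_force: 30.0
```

```bash
python3 -c "
from h import *
rows([]);crank((.5245,-.0985))"
```

```text
t 12.5 pos [ 0.5694 -0.0594  0.1773] F [-3.247   8.993   5.5923] op 0.196 gf 30.0 yaw 35.75184738702748 j6 36.769367178674564
t 12.5 phi 41.018009416702725 r 0.059532587250026046 z 0.17725748068560981 Fcw -8.91625884792668 Frad 3.452191898757143 Fz 5.5923042945313926 gf 30.00271440949291
```

Emit:
step_arm(
  steps=[
    [0, 0.0044, 0, 0, 0, 0.028, 1],
    [0, 0.0087, 0, 0, 0, 0.056, 1],
    [-0.0005, 0.013, 0, 0, 0, 0.083, 1],
    [-0.0008, 0.0175, 0, 0, 0, 0.11, 1],
    [-0.0008, 0.0175, 0, 0, 0, 0.11, 1],
    [-0.0008, 0.0175, 0, 0, 0, 0.11, 1],
    [-0.0008, 0.0175, 0, 0, 0, 0.11, 1],
    [-0.0008, 0.0175, 0, 0, 0, 0.11, 1],
  ],
)

```text
time_s: 13.17
position: [0.5725, -0.0634, 0.1773]
tcp_rot: [[0.858, 0.513, -0.006], [0.513, -0.858, 0.008], [-0.001, -0.009, -1.0]]
force: [-2.6, 9.6, 5.2]
opening: 0.203
grasp_force: 30.0
```

```bash
python3 -c "
from h import *
rows([]);crank((.5245,-.0985))
t=capture('top');im=cv2.cvtColor(t['image'],cv2.COLOR_RGB2HSV)
m=cv2.inRange(im,(8,150,120),(22,255,255));m[:, :240]=0;m[:,360:]=0;m[:120]=0;m[225:]=0
print(m.sum()//255)
for r in range(138,200,6):
    x=np.where(m[r])[0]
    if len(x):print(r,x.min(),x.max(),onz(t,x.min()-.5,r,.107),t['image'][r,x.min()-8:x.min()].sum(1).tolist())
"
```

```text
t 13.1667 pos [ 0.5725 -0.0634  0.1773] F [-2.6044  9.5603  5.2236] op 0.203 gf 30.0 yaw 30.86066596891067 j6 41.326410392327475
t 13.17 phi 36.15161141794598 r 0.05942023293908451 z 0.17726094673331738 Fcw -9.255946491474898 Frad 3.536851427437147 Fz 5.223580933914891 gf 30.005015968345106
679
138 248 305 [0.6046 0.1963 0.107 ] [302, 313, 315, 313, 291, 271, 262, 260]
144 266 303 [0.5883 0.1499 0.107 ] [327, 316, 318, 303, 293, 302, 319, 329]
150 278 293 [0.5722 0.119  0.107 ] [213, 285, 324, 321, 342, 345, 380, 432]
```

Emit:
step_arm(
  steps=[
    [0, 0.0035, 0, 0, 0, 0.022, 1],
    [0, 0.007, 0, 0, 0, 0.044, 1],
    [-0.0003, 0.0105, 0, 0, 0, 0.067, 1],
    [-0.0003, 0.0105, 0, 0, 0, 0.067, 1],
    [-0.0003, 0.0105, 0, 0, 0, 0.067, 1],
  ],
)

```text
time_s: 13.63
position: [0.574, -0.0658, 0.1772]
tcp_rot: [[0.884, 0.467, -0.006], [0.467, -0.884, 0.008], [-0.001, -0.01, -1.0]]
force: [-3.1, 10.3, 6.0]
opening: 0.2
grasp_force: 30.0
```

```bash
python3 -c "
from h import *
rows([]);crank((.5245,-.0985))"
```

```text
t 13.6333 pos [ 0.574  -0.0658  0.1772] F [-3.0859 10.3404  6.0244] op 0.2 gf 30.0 yaw 27.83609029346587 j6 44.12546768550721
t 13.63 phi 33.4798664281647 r 0.05931363414520742 z 0.1772440607115432 Fcw -10.327057810844009 Frad 3.13034477471467 Fz 6.024377429050665 gf 30.006441129371524
```

Emit:
step_arm(
  steps=[
    [0, -0.005, 0, 0, 0, -0.06, 1],
    [0, -0.01, 0, 0, 0, -0.11, 1],
    [0, -0.014, 0, 0, 0, -0.16, 1],
    [0, -0.014, 0, 0, 0, -0.16, 1],
    [0, -0.014, 0, 0, 0, -0.16, 1],
  ],
)

```text
time_s: 14.05
position: [0.5738, -0.0653, 0.1773]
tcp_rot: [[0.819, 0.574, -0.002], [0.574, -0.819, 0.002], [0.0, -0.003, -1.0]]
force: [-0.7, 4.2, 3.3]
opening: 0.2
grasp_force: 30.0
```

```bash
python3 -c "
from h import *
rows([]);crank((.5245,-.0985))"
```

```text
t 14.05 pos [ 0.5738 -0.0653  0.1773] F [-0.6798  4.162   3.2736] op 0.2 gf 30.0 yaw 35.052339398840196 j6 37.258658699936795
t 14.05 phi 33.93311195925216 r 0.05945683024028 z 0.17732490953941155 Fcw -3.8326741254570926 Frad 1.7592926180774613 Fz 3.2735971767137095 gf 30.002094260416925
```

Emit:
step_arm(
  steps=[
    [-0.018, 0, 0.001, 0, 0, 0, 1],
    [-0.036, 0, 0.0036, 0, 0, 0, 1],
    [-0.053, 0, 0.008, 0, 0, 0, 1],
    [-0.07, 0, 0.0143, 0, 0, 0, 1],
    [-0.102, 0, 0.0315, 0, 0, 0, 1],
    [-0.129, 0, 0.055, 0, 0, 0, 1],
    [-0.151, 0, 0.083, 0, 0, 0, 1],
    [-0.151, 0, 0.083, 0, 0, 0, 1],
  ],
)

```text
time_s: 14.72
position: [0.5314, -0.0926, 0.1517]
tcp_rot: [[0.818, 0.576, -0.013], [0.576, -0.818, 0.001], [-0.01, -0.008, -1.0]]
force: [-12.0, -1.8, 8.5]
opening: 0.189
grasp_force: 30.0
```

```bash
python3 -c "
from h import *
rows([])"
```

```text
t 14.7167 pos [ 0.5314 -0.0926  0.1517] F [-12.0473  -1.7672   8.4857] op 0.189 gf 30.0 yaw 35.147726207534 j6 33.36942431430895
```

Emit:
step_arm(
  steps=[
    [-0.012, -0.004, 0.015, 0, 0, 0, 1],
    [-0.02, -0.008, 0.03, 0, 0, 0, 1],
    [-0.026, -0.008, 0.045, 0, 0, 0, 1],
    [-0.029, -0.008, 0.06, 0, 0, 0, 1],
    [-0.03, -0.008, 0.072, 0, 0, 0, 1],
    [-0.03, -0.008, 0.072, 0, 0, 0, 1],
  ],
)

```text
time_s: 15.22
position: [0.5229, -0.0977, 0.1301]
tcp_rot: [[0.817, 0.577, -0.013], [0.577, -0.817, -0.002], [-0.012, -0.006, -1.0]]
force: [-13.1, -9.1, 6.9]
opening: 0.191
grasp_force: 30.0
```

```bash
python3 -c "
from h import *
rows([])"
```

```text
t 15.2167 pos [ 0.5229 -0.0977  0.1301] F [-13.0932  -9.1031   6.8825] op 0.191 gf 30.0 yaw 35.25296241641558 j6 32.7125839309959
```

Emit:
step_arm(
  steps=[
    [-0.008, 0, 0.006, 0, 0, 0, 1],
    [-0.015, 0, 0.012, 0, 0, 0, 1],
    [-0.015, 0, 0.012, 0, 0, 0, 1],
    [-0.015, 0, 0.012, 0, 0, 0, 1],
  ],
)

```text
time_s: 15.55
position: [0.522, -0.0988, 0.1269]
tcp_rot: [[0.818, 0.575, -0.007], [0.575, -0.818, 0.0], [-0.005, -0.004, -1.0]]
force: [-7.0, -1.2, 4.3]
opening: 0.191
grasp_force: 30.0
```

Emit:
step_arm(
  steps=[
    [0, 0, 0, 0, 0, 0, 0.4],
    [0, 0, 0, 0, 0, 0, 0.2],
    [0, 0, 0, 0, 0, 0, 0],
    [0, 0, 0, 0, 0, 0, 0],
  ],
)

```text
time_s: 15.88
position: [0.5259, -0.099, 0.1274]
tcp_rot: [[0.818, 0.575, 0.002], [0.575, -0.818, -0.001], [0.001, 0.002, -1.0]]
force: [-0.1, -0.1, -0.4]
opening: 0.411
grasp_force: 0.0
```

```bash
python3 -c "
from h import *
rows([])"
```

```text
t 15.8833 pos [ 0.5259 -0.099   0.1274] F [-0.0831 -0.1045 -0.4139] op 0.411 gf 0.0 yaw 35.122238827641006 j6 32.26207480037
```

Emit:
step_arm(
  steps=[
    [0, 0, -0.08, 0, 0, 0, 0],
    [0, 0, -0.16, 0, 0, 0, 0],
    [0, 0, -0.16, 0, 0, 0, 1],
    [0, 0, -0.16, 0, 0, 0, 1],
    [0, 0, -0.16, 0, 0, 0, 1],
    [0, 0, -0.16, 0, 0, 0, 1],
    [0, 0, -0.16, 0, 0, 0, 1],
    [0, 0, -0.16, 0, 0, 0, 1],
  ],
)

```text
time_s: 16.55
position: [0.5245, -0.0982, 0.1744]
tcp_rot: [[0.818, 0.576, -0.002], [0.576, -0.818, 0.001], [-0.001, -0.002, -1.0]]
force: [-0.1, -0.5, -0.1]
opening: 0.135
grasp_force: 0.0
```

Emit:
step_arm(
  steps=[
    [0, 0, 0.02, 0, 0, 0, 1],
    [0, 0, 0.04, 0, 0, 0, 1],
    [0, 0, 0.055, 0, 0, 0, 1],
    [0, 0, 0.065, 0, 0, 0, 1],
    [0, 0, 0.075, 0, 0, 0, 1],
    [0, 0, 0.082, 0, 0, 0, 1],
    [0, 0, 0.082, 0, 0, 0, 1],
  ],
)

```text
time_s: 17.13
position: [0.5251, -0.0988, 0.1508]
tcp_rot: [[0.817, 0.576, -0.0], [0.576, -0.817, -0.001], [-0.0, 0.0, -1.0]]
force: [-2.2, -1.6, 4.5]
opening: 0.005
grasp_force: 2.2
```

Emit:
step_arm(
  steps=[
    [0, 0, -0.1, 0, 0, 0, 1],
    [0, 0, -0.2, 0, 0, 0, 1],
    [0, 0, -0.3, 0, 0, 0, 1],
    [-0.1, -0.1, -0.4, 0, 0, 0, 1],
    [-0.2, 0.1, -0.5, 0, 0, 0, 1],
    [-0.3, 0.3, -0.5, 0, 0, 0, 1],
    [-0.35, 0.4, -0.5, 0, 0, 0, 1],
    [-0.35, 0.4, -0.5, 0, 0, 0, 1],
  ],
)

```text
time_s: 17.8
position: [0.5078, -0.2534, 0.3014]
tcp_rot: [[0.817, 0.576, 0.002], [0.576, -0.817, -0.001], [0.001, 0.002, -1.0]]
force: [0.7, -0.4, -0.1]
opening: 0.004
grasp_force: 0.0
```

```bash
python3 -c "
from h import *
rows([])
s=capture('side');i=s['image'];h=cv2.cvtColor(i,cv2.COLOR_RGB2HSV)
i0=cv2.imread('pics/side0.png')[...,::-1];h0=cv2.cvtColor(np.ascontiguousarray(i0),cv2.COLOR_RGB2HSV)
for n,lo,hi in(('orange',(8,150,90),(22,255,255)),('ice',(100,150,100),(125,255,255))):
  for H in(h0,h):
    m=cv2.inRange(H,lo,hi);m[:,:290]=0;m[235:]=0 if n=='orange' else m[235:];m[:145]=0
    print(n,cv2.boundingRect(m),m.sum()//255)
# sleeve: black pixels in clamp-top window
m=(i.max(2)<50)&1;w=m[185:215,345:385];y,x=np.where(w)
print('sleeve',x.min()+345,x.max()+345,y.min()+185,y.max()+185,'expect',pix(s,(.5245+.046*.83,-.0985+.046*.56,.117)),pix(s,(.5245-.016*.83,-.0985-.016*.56,.117)))
print('\n'.join(''.join('#' if v else '.' for v in r) for r in w))
"
```

```text
t 17.8 pos [ 0.5078 -0.2534  0.3014] F [ 0.7047 -0.3904 -0.0866] op 0.004 gf 0.0 yaw 35.20128563711457 j6 16.975414824362257
orange (301, 149, 200, 86) 2043
orange (302, 149, 198, 86) 1527
ice (391, 214, 39, 34) 1063
ice (391, 214, 39, 35) 1064
sleeve 353 374 192 205 expect [373.1615 193.8319] [354.1939 202.966 ]
........................................
........................................
........................................
........................................
........................................
........................................
........................................
.........................#.#............
.......................#....#...........
.....................#......#...........
...................#........##..........
.................##........###..........
...............##.......####............
......................####..............
....................####................
........###........####.................
........#..#....#####...................
............#.#####.....................
............#####.......................
............###.........................
............##..........................
........................................
........................................
........................................
........................................
........................................
........................................
........................................
........................................
........................................
```

```bash
python3 -c "
from rig import *
print(hand_in())"
```

```text
the job is handed in; nothing more can be done
None
```

I handed the job in at about 18 s of the 72 s limit. The crank is wound until the pad holds the kit against the stop at about 26 N, estimated from the drag on the crank. The handle is folded flat and the arm is clear of everything. I don't know the verdict, because the hand-in returned no result.

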